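Hold the UV curing unit's sprung frame open

TASK

The phone screen in the UV curing unit on the left of the desk is cured and I need both hands to take the phone out. Pull the unit's drawer fully out by its steel handle without shifting the phone on its bed, then take the sprung glass pressure frame in the drawer by its blue grab bar and raise it to 60 degrees from closed. It snaps shut if let go, so never let it drop: finish still holding the bar with the frame steady at 60 degrees, the drawer still out and the other things on the desk left where they are.

Things in the scene. Friction and masses are not known exactly. Their poses are not given: they have to be found in the camera images.
- uv_unit: White UV curing unit, fixed to the desk: 205 deep (its x) x 190 wide (its y) x 104 mm high. Origin: centre of its underside on the desk. Its own -x points out of the front, the way the drawer opens; z up. The roof covers the drawer when it is shut; nothing above the roof but a timer knob to 114 mm.
- uv_drawer (a joint): The unit's drawer: 0 shut (as at the start), 0.19 m fully out at its stop, along the unit's -x. About 4 N of friction; stays where left. Grey front panel 11 mm thick, 188 wide, top edge 86 mm above the desk; behind it an open well for the fingers (floor 27 mm above the desk), then the black phone bed under the frame.
- pull_grip (a point): Middle of the handle's bar: round, 10 mm thick, lying along the unit's y, 78 mm free between its posts, its axis 38.5 mm in front of the panel and 66 mm above the desk (38 mm below the roof's top). Moves with the drawer. Axes as the unit's.
- uv_frame (a joint): Angle of the glass pressure frame in the drawer, rad: 0 closed (level), grows as the front edge rises, stop at 1.45; 1.047 is 60 degrees. Spring and weight drive it shut at every angle: the pull at the bar, square to the frame, is about 2.6 N closed and 3.7 N at 60 degrees. To be raised only with the drawer out, when its hinge stands 12 mm in front of the housing.
- frame_hinge (a point): Middle of the frame's hinge line, which runs along the unit's y at the rear of the drawer, 56 mm above the desk. Moves with the drawer, and its axes turn with the frame (x along the frame, from the bar to the hinge).
- bar_grip (a point): Middle of the frame's blue grab bar: round, 12 mm thick, along the unit's y, 84 mm free between its arms; 136 mm from the hinge line and, closed, level with it, 56 mm above the desk. Free round it: 36 mm before it to the panel, 26 mm behind it to the frame's edge, 29 mm from its axis down to the tray's floor. Under the roof when the drawer is shut. Turns with the frame.
- phone: Black phone, 144 x 70 x 8 mm, loose (about 170 g), lying screen up, lengthwise across the drawer, on the phone bed under the glass frame. Origin: centre of its underside.
- bed (a point): Middle of the top of the phone bed (80 x 148 mm, black rubber, 39 mm above the desk) in the drawer. Moves with the drawer; axes as the unit's. The phone lies within a few mm of it.
- pcb_vice: Grey circuit board holder, 154 x 150 x 28 mm, loose bystander on the desk to the right.
- flux_jar: White jar with black lid, 48 mm across, 34 mm high, bystander to the right.
- driver_red: Small red screwdriver, 146 mm long, bystander to the right.
- tweezers: Curved black tweezers, 124 mm long, bystander to the right.

How it is judged:
By the outcome, as a careful person would: the job done as asked, in the order asked, and still so for the second after the job is handed in, while the arm keeps its last pose, push and grip.
It also fails if it takes over 51 s, if anything falls off the work surface, if the arm or the gripper's body presses on something with over 40 N, if the wrist force passes 120 N, or if a joint passes its speed limit or range.

ROBOT

A 6-joint arm with a two-finger parallel gripper is mounted at the origin on a cart in front of the work surface, level with it; the furniture and walls round the work are solid. World frame = base frame: x ahead of the robot, y to its left, z up, the work surface at z = 0. Lengths are in mm, angles in rad, forces in N, time in s.
With the tool pointing down it reaches from about 275 to 775 mm from the base axis. Payload 14.6 kg.
Tool frame: the origin (TCP) lies midway between the tips of the shut fingers; the grasp point (between the pads) lies 19 mm behind it (robot.hold_point_z is the distance from the TCP to the grasp point, in mm); z points along the fingers, y is the line along which they close (so a half turn about z gives the same grasp; the last joint's range is limited). The gripper opens to 85 mm and grips with 20 to 120 N. Pads are 22 mm wide; open, the fingers measure 114 mm over their backs; the gripper's body (76 mm by 85 mm) begins 54 mm behind the grasp point. The pads swing forward as they close: fully open they stand 13 mm farther back than shut.
Start: joints at [1.092, 0.263, -0.048, 1.259, 0, 1.415], TCP at [167.045, 497.719, 231.278] pointing down, gripper open.
Joint ranges: [-2.65, 2.65], [-0.89, 1.7], [-1.18, 1.37], [-2.13, 2.11], [-1.35, 1.29], [-3.14, 3.14]. Speed limits (rad/s): [1.89, 1.89, 2.57, 2.79, 3.14, 3.14].

INTERFACE

Orientations are given as a rotation vector (axis times angle).
In Python, from bench import telemetry, vision, workorder, spotter, robot gives the robot as it stands.
- The arm moves only by the tool servo_tool, never from a script. Its argument "increments" is a list of rows, each an object with "slide": the shift along the tool's x, y, z in cm, a list of three; "twist": the turn about the tool's z in degrees. A call has 1 to 20 rows; each row is the pose to reach, as a shift and turn from the pose commanded when the call began, along the tool's axes at that moment; what a row does not reach only later rows make up. A row lasts 1/10 s, in which the tool goes at most 50 mm and 8.59 degrees, less where a joint would pass 70% of its speed; a pose out of reach is approached as far as the arm can. A call with a gripper value outside its range is refused whole. "grip" is the opening, from 0 (shut) to 1 (fully open), set as the call begins (left out, the last holds). The fingers move at their own pace and stop on an object; "force" is the grip in N (left out, the last holds). Time passes only in rows, so rows that repeat a pose let the fingers close. It gives the time, the measured TCP pose, the force, the opening and the grip force at its end, in the units of the state.
- telemetry.sense(): the state, without advancing time (a new reading comes with each control period).
- vision.snapshot(name): name is "scene" or "top"; returns (picture, depth): 420x560x3 uint8, red, green, blue; 420x560 float32, mm along the optical axis (not along the pixel's ray), 0 where there is no reading.
- vision.camera_info(name): a dict with "vertical_fov" (degrees; the focal length in pixels is half the picture's height over the tangent of half this angle, whatever the lens; pixels are square), "cx", "cy" (the principal point, pixels), "view" (4x4, takes a point from world to camera coordinates). Camera axes: x right, y down, z forward; pixel columns grow to the right and rows downward; lengths in mm; the calibration is good to about 2 mm. A picture is of the moment at which its call begins. camera_info takes no time and is no camera call.
- workorder.sign_off(): hands the job in; it is judged then, once.
Trained networks look in the newest picture that a camera, given by its name, has taken for a name from the list of things; names that differ only in an ending like _2 or _b are one class to them, and where a whole thing is asked for, a point or a joint stands for the part that bears it (a point fixed in the world has none). Each returns a list of dicts, best first, with "score" (0 to 1); they miss things now and then, are a little off and sometimes report something else, mostly with a low value. They report only what shows in the picture. A call takes as long as a camera call.
- spotter.outline_of(camera, label): "mask" (420x560 bool, what is visible of it) and "box" ([left, top, width, height] in pixels, round what is visible of it).
The state is a dict: "clock": time; "qpos": joint angles; "qvel": joint speeds; "joint_efforts": joint torques, N m; "tool_pos": TCP position; "tcp_rot": TCP orientation; "wrist_force": force on the tool from outside, world axes, zero at the start; "wrist_torque": the same for the moment, N m; "opening": opening from 0.0 (shut) to 1.0 (fully open); "finger_force": force on a finger pad.
Only numpy, scipy, OpenCV 4.12 (cv2) and the standard library are available. Lean on these libraries where they do the work, as an engineer would, in place of code of your own. Each camera call takes 0.05 s, during which the arm holds its last target. There are 200 camera calls.

## Working session

There is one attempt and no reset: what is moved stays moved. The work goes in short steps, Python scripts to look and compute and a tool call to move; the robot and the scene stay as the last step left them, time stands still between calls to the robot, and variables do not carry over. Pictures are saved under pics/ and viewed, at most 10 in all, crops included, and the job is handed in when it is done.

Besides the shell and the picture viewer there is one more tool, called by a JSON object that holds its "op" and its "data". servo_tool: Moves the arm, as the interface text tells. Its arguments: {"type":"object","properties":{"increments":{"type":"array","items":{"type":"object","properties":{"slide":{"type":"array","items":{"type":"number"}},"twist":{"type":"number"}}}},"grip":{"type":"number"},"force":{"type":"number"}},"required":["increments"]}

```bash
mkdir -p pics
cat > h.py <<'E'
import numpy as np, cv2
from scipy.spatial.transform import Rotation as R
from bench import telemetry, vision, workorder, spotter, robot
def cloud(cam):
    p,d=vision.snapshot(cam); i=vision.camera_info(cam)
    f=p.shape[0]/2/np.tan(np.radians(i['vertical_fov'])/2)
    v,u=np.mgrid[:p.shape[0],:p.shape[1]]
    c=np.stack([(u-i['cx'])/f*d,(v-i['cy'])/f*d,d],-1)
    T=np.linalg.inv(np.array(i['view']))
    w=c@T[:3,:3].T+T[:3,3]; w[d<=0]=np.nan
    return p,w
def save(p,n): cv2.imwrite('pics/'+n+'.png',p[:,:,::-1])
E
python3 - <<'E'
from h import *
s=telemetry.sense(); print({k:np.round(v,3).tolist() for k,v in s.items()})
ims=[]
for c in('scene','top'):
    p,w=cloud(c); ims.append(p); np.save(c+'.npy',w)
    for l in('uv_unit','uv_drawer'):
        for o in spotter.outline_of(c,l)[:2]:
            m=o['mask']; q=w[m]; q=q[~np.isnan(q[:,0])]
            print(c,l,o['score'],o['box'],len(q),np.round(np.percentile(q,[2,50,98],axis=0)).tolist() if len(q) else '')
            np.save(f'{c}_{l}.npy',m) if o is not None and o['score']>.5 else 0
save(ims[0],'scene0'); save(ims[1],'top0')
E
```

```text
{'clock': 0.0, 'qpos': [1.092, 0.264, -0.049, 1.259, -0.0, 1.416], 'qvel': [-0.001, -0.0, -0.001, -0.001, 0.002, -0.001], 'joint_efforts': [-0.001, -63.763, 38.456, 0.014, -0.0, -0.0], 'tool_pos': [166.917, 497.469, 230.813], 'tcp_rot': [-0.506, -3.1, 0.002], 'wrist_force': [0.514, 0.026, 0.548], 'wrist_torque': [0.069, -0.0, 0.048], 'finger_force': 0.0, 'opening': 1.002}
scene uv_unit 0.56 [187.0, 124.0, 84.8, 71.0] 4328 [[388.0, 361.0, 20.0], [469.0, 449.0, 102.0], [572.0, 605.0, 107.0]]
scene uv_drawer 0.57 [212.6, 157.6, 58.2, 39.9] 1378 [[393.0, 358.0, 16.0], [476.0, 401.0, 62.0], [572.0, 451.0, 86.0]]
top uv_unit 0.6 [151.8, 196.5, 88.0, 66.6] 4560 [[393.0, 368.0, 39.0], [483.0, 499.0, 104.0], [575.0, 612.0, 111.0]]
top uv_drawer 0.91 [222.2, 203.9, 17.9, 57.0] 525 [[403.0, 359.0, 19.0], [488.0, 402.0, 73.0], [568.0, 420.0, 90.0]]
```

View pics/scene0.png

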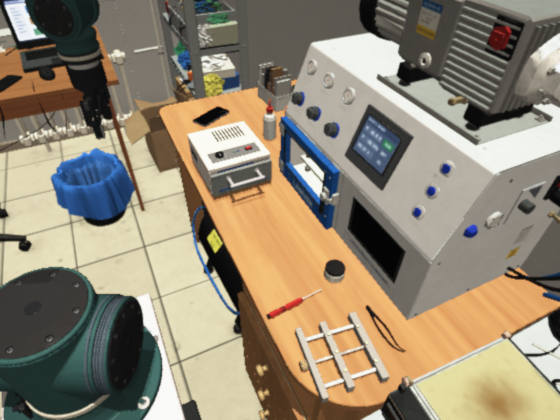

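View pics/top0.png

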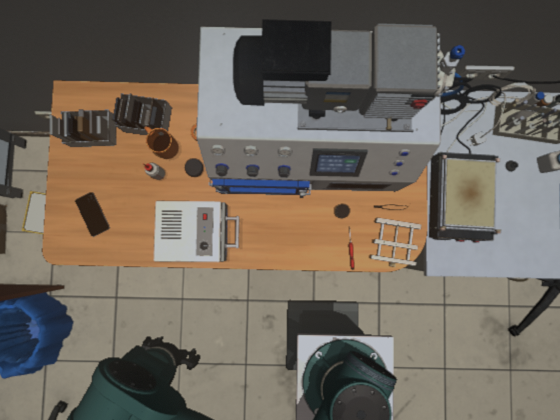

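Run:
```python
from h import *
for c in('scene','top'):
    w=np.load(c+'.npy'); m=np.load(c+'_uv_unit.npy') 
    m=cv2.dilate(m.astype(np.uint8),np.ones((5,5)))>0
    q=w[m]; q=q[np.abs(q[:,2]-104)<4]
    r=cv2.minAreaRect(q[:,:2].astype(np.float32)); print(c,'roof',len(q),r,np.median(q[:,2]))
    d=np.load(c+'_uv_drawer.npy'); q=w[d]; q=q[(q[:,2]>50)&(q[:,2]<80)]
    print(len(q),np.round(q[np.argsort(q[:,1])][::max(1,len(q)//25)]).tolist())
```

```text
scene roof 2375 ((482.93939208984375, 513.36962890625), (190.3954315185547, 208.46368408203125), 0.3931126892566681) 103.49021937958776
721 [[479.0, 354.0, 68.0], [514.0, 358.0, 69.0], [509.0, 359.0, 70.0], [485.0, 361.0, 62.0], [480.0, 363.0, 69.0], [437.0, 377.0, 66.0], [441.0, 396.0, 69.0], [436.0, 398.0, 69.0], [414.0, 399.0, 51.0], [475.0, 399.0, 59.0], [430.0, 400.0, 66.0], [495.0, 400.0, 74.0], [514.0, 400.0, 78.0], [407.0, 401.0, 66.0], [511.0, 401.0, 79.0], [415.0, 401.0, 59.0], [521.0, 401.0, 79.0], [546.0, 402.0, 57.0], [552.0, 402.0, 62.0], [429.0, 402.0, 69.0], [428.0, 403.0, 58.0], [465.0, 403.0, 63.0], [456.0, 404.0, 59.0], [553.0, 405.0, 56.0], [435.0, 448.0, 56.0], [527.0, 449.0, 56.0]]
top roof 3424 ((482.7715759277344, 515.3375854492188), (187.71189880371094, 205.43179321289062), 1.268869400024414) 104.42650889568176
230 [[506.0, 358.0, 70.0], [442.0, 359.0, 73.0], [455.0, 360.0, 66.0], [490.0, 361.0, 67.0], [532.0, 362.0, 73.0], [458.0, 362.0, 73.0], [477.0, 363.0, 72.0], [516.0, 364.0, 73.0], [529.0, 365.0, 67.0], [471.0, 366.0, 70.0], [493.0, 367.0, 68.0], [522.0, 368.0, 68.0], [439.0, 372.0, 71.0], [439.0, 378.0, 74.0], [445.0, 381.0, 73.0], [528.0, 387.0, 73.0], [438.0, 391.0, 69.0], [531.0, 397.0, 71.0], [406.0, 400.0, 68.0], [412.0, 400.0, 64.0], [448.0, 401.0, 70.0], [480.0, 401.0, 51.0], [509.0, 401.0, 57.0], [511.0, 402.0, 80.0], [554.0, 402.0, 62.0], [564.0, 403.0, 62.0]]
```

The scene view shows the UV unit at about (230,160), with its drawer handle facing right. The top view shows the roof at columns 155–226, rows 201–262, and the handle bar at about column 238, rows 217–247. The drawer therefore opens along world -y, with a free path ahead of it.

Run:
```python
from h import *
for c in('scene','top'):
    w=np.load(c+'.npy').reshape(-1,3)
    def fit(q):
        x,y=q[:,0],q[:,1]; k=np.ones(len(x),bool)
        for _ in range(4):
            a=np.polyfit(x[k],y[k],1); r=y-np.polyval(a,x); k=np.abs(r)<max(2*r[k].std(),1)
        return np.round([np.degrees(a[0]),np.polyval(a,483),r[k].std(),k.sum(),x[k].min(),x[k].max()],2)
    box=lambda x0,x1,y0,y1,z0,z1:w[(w[:,0]>x0)&(w[:,0]<x1)&(w[:,1]>y0)&(w[:,1]<y1)&(w[:,2]>z0)&(w[:,2]<z1)]
    print(c,'panel',fit(box(395,575,394,409,40,80)))
    b=box(430,540,350,375,58,80); print('bar',fit(b),np.percentile(b,[2,98],axis=0).round().tolist())
    print('left/right edges',[np.percentile(box(380,590,420,600,99,106)[:,0],[1,99]),np.percentile(box(380,590,400,640,99,106)[:,1],[.5,99.5])])
s=telemetry.sense(); M=R.from_rotvec(s['tcp_rot']).as_matrix(); print(M.round(4).tolist(), robot.hold_point_z)
```

```text
scene panel [  0.77 401.11   1.35 540.   395.01 574.94]
bar [3.0000e-01 3.5955e+02 1.8600e+00 1.1200e+02 4.3404e+02 5.3644e+02] [[435.0, 356.0, 62.0], [533.0, 374.0, 72.0]]
left/right edges [array([389.25449769, 575.30475398]), array([410.68288943, 614.28024499])]
top panel [7.6000e-01 4.0137e+02 3.6000e-01 8.1000e+01 3.9652e+02 5.7303e+02]
bar [ -0.   363.22   3.15 109.   435.65 535.26] [[437.0, 358.0, 64.0], [534.0, 374.0, 75.0]]
left/right edges [array([390.04173843, 576.14597792]), array([413.54474344, 616.32449237])]
[[-0.948, 0.3181, -0.0002], [0.3181, 0.948, -0.0003], [0.0001, -0.0004, -1.0]] 18.700000000000003
```

{"op": "servo_tool", "data": {"increments": [{"slide": [-1.5,-0.1,0],"twist": -1},{"slide": [-4.5,-0.4,0],"twist": -3},{"slide": [-8,-0.7,0],"twist": -5},{"slide": [-12,-1,0],"twist": -7},{"slide": [-16,-1.3,1],"twist": -9},{"slide": [-20,-1.6,2],"twist": -11},{"slide": [-24,-1.9,3],"twist": -13},{"slide": [-28,-2.2,4],"twist": -15.5},{"slide": [-31,-2.4,5],"twist": -17.5},{"slide": [-33.2,-2.6,6],"twist": -19},{"slide": [-34.4,-2.66,7],"twist": -19.3},{"slide": [-34.44,-2.66,8],"twist": -19.3},{"slide": [-34.44,-2.66,8],"twist": -19.3},{"slide": [-34.44,-2.66,8],"twist": -19.3}], "grip": 0.36, "force": 40}}

```text
clock: 1.7
tool_pos: [484.0, 363.4, 151.5]
tcp_rot: [0.021, -3.141, 0.0]
wrist_force: [0.2, 0.3, 0.7]
opening: 0.362
finger_force: 0.0
```

{"op": "servo_tool", "data": {"increments": [{"slide": [-0.1,-0.07,1.5]},{"slide": [-0.1,-0.07,4]},{"slide": [-0.1,-0.07,6.5]},{"slide": [-0.1,-0.07,8.5]},{"slide": [-0.1,-0.07,9.7]},{"slide": [-0.1,-0.07,10.2]},{"slide": [-0.1,-0.07,10.2]}]}}

```text
validation failed for argument at $.in...
```

{"op": "servo_tool", "data": {"increments": [{"slide": [0,0,0]},{"slide": [0,0,0]},{"slide": [0,0,0]},{"slide": [0,0,0]},{"slide": [0,0,0]},{"slide": [0,0,0]}], "grip": 0, "force": 40}}

```text
validation failed for argument at $.in...
```

{"op": "servo_tool", "data": {"increments": [{"slide": [-0.1,-0.07,1.5],"twist": 0},{"slide": [-0.1,-0.07,4],"twist": 0},{"slide": [-0.1,-0.07,6.5],"twist": 0},{"slide": [-0.1,-0.07,8.5],"twist": 0},{"slide": [-0.1,-0.07,9.7],"twist": 0},{"slide": [-0.1,-0.07,10.2],"twist": 0},{"slide": [-0.1,-0.07,10.2],"twist": 0}]}}

```text
clock: 2.4
tool_pos: [485.9, 362.6, 49.5]
tcp_rot: [-0.021, 3.141, 0.0]
wrist_force: [-0.4, -0.4, 0.0]
opening: 0.359
finger_force: 0.0
```

{"op": "servo_tool", "data": {"increments": [{"slide": [0,0,0],"twist": 0},{"slide": [0,0,0],"twist": 0},{"slide": [0,0,0],"twist": 0},{"slide": [0,0,0],"twist": 0},{"slide": [0,0,0],"twist": 0},{"slide": [0,0,0],"twist": 0}], "grip": 0, "force": 40}}

```text
clock: 3.0
tool_pos: [486.5, 362.7, 50.3]
tcp_rot: [-0.021, 3.14, 0.002]
wrist_force: [-1.6, 1.8, 6.7]
opening: 0.1
finger_force: 39.2
```

{"op": "servo_tool", "data": {"increments": [{"slide": [0,-0.1,0],"twist": 0},{"slide": [0,-0.4,0],"twist": 0},{"slide": [0,-0.9,0],"twist": 0},{"slide": [0,-1.6,0],"twist": 0},{"slide": [0,-2.5,0],"twist": 0},{"slide": [0,-3.5,0],"twist": 0},{"slide": [0,-4.5,0],"twist": 0},{"slide": [0,-5.5,0],"twist": 0},{"slide": [0,-6.5,0],"twist": 0},{"slide": [0,-7.5,0],"twist": 0},{"slide": [0,-8.5,0],"twist": 0},{"slide": [0,-9.5,0],"twist": 0},{"slide": [0,-10.5,0],"twist": 0},{"slide": [0,-11.5,0],"twist": 0},{"slide": [0,-12.5,0],"twist": 0},{"slide": [0,-13.5,0],"twist": 0},{"slide": [0,-14.4,0],"twist": 0},{"slide": [0,-15.1,0],"twist": 0},{"slide": [0,-15.6,0],"twist": 0},{"slide": [0,-15.9,0],"twist": 0}]}}

```text
clock: 5.0
tool_pos: [488.8, 203.5, 50.3]
tcp_rot: [-0.02, 3.14, 0.002]
wrist_force: [-2.4, 3.6, 6.9]
opening: 0.101
finger_force: 39.5
```

{"op": "servo_tool", "data": {"increments": [{"slide": [0,-0.2,0],"twist": 0},{"slide": [0,-0.6,0],"twist": 0},{"slide": [0,-1.1,0],"twist": 0},{"slide": [0,-1.6,0],"twist": 0},{"slide": [0,-2.1,0],"twist": 0},{"slide": [0,-2.5,0],"twist": 0},{"slide": [0,-2.7,0],"twist": 0},{"slide": [0,-2.8,0],"twist": 0},{"slide": [0,-2.9,0],"twist": 0},{"slide": [0,-3.0,0],"twist": 0},{"slide": [0,-3.1,0],"twist": 0},{"slide": [0,-3.2,0],"twist": 0},{"slide": [0,-3.3,0],"twist": 0},{"slide": [0,-3.3,0],"twist": 0}]}}

```text
clock: 6.4
tool_pos: [489.2, 173.7, 50.3]
tcp_rot: [-0.024, 3.14, 0.013]
wrist_force: [-2.5, 27.2, 4.4]
opening: 0.096
finger_force: 39.8
```

{"op": "servo_tool", "data": {"increments": [{"slide": [0,0.2,0],"twist": 0},{"slide": [0,0.2,0],"twist": 0}]}}

```text
clock: 6.6
tool_pos: [489.2, 173.8, 50.3]
tcp_rot: [-0.022, 3.14, 0.005]
wrist_force: [-2.3, 11.1, 6.4]
opening: 0.094
finger_force: 40.1
```

{"op": "servo_tool", "data": {"increments": [{"slide": [0,0,0],"twist": 0},{"slide": [0,0,0],"twist": 0},{"slide": [0,0,0],"twist": 0},{"slide": [0,0,0],"twist": 0}], "grip": 0.34}}

```text
clock: 7.0
tool_pos: [488.6, 172.1, 49.3]
tcp_rot: [-0.02, 3.141, -0.0]
wrist_force: [-0.2, -0.2, 0.7]
opening: 0.343
finger_force: 0.0
```

{"op": "servo_tool", "data": {"increments": [{"slide": [0,0,-1],"twist": 0},{"slide": [0,0,-3],"twist": 0},{"slide": [0,0,-6],"twist": 0},{"slide": [0,0,-9],"twist": 0},{"slide": [0,0,-10],"twist": 0},{"slide": [0,0,-10],"twist": 0}]}}

```text
clock: 7.6
tool_pos: [489.3, 172.4, 150.8]
tcp_rot: [-0.02, 3.139, 0.001]
wrist_force: [1.3, -0.3, -0.6]
opening: 0.338
finger_force: 0.0
```

Run:
```python
from h import *
s=telemetry.sense(); print(s['clock'],s['tool_pos'],s['wrist_force'])
ims=[]
for c in('scene','top'):
    p,w=cloud(c); np.save(c+'1.npy',w); ims.append(p)
    o=spotter.outline_of(c,'uv_frame')
    for x in o[:2]: print(c,x['score'],x['box'])
a=cv2.resize(ims[0][110:250,170:320],(600,560),interpolation=cv2.INTER_CUBIC)
b=cv2.resize(ims[1][180:280,140:340],(800,400),interpolation=cv2.INTER_CUBIC)
save(a,'s1'); save(b,'t1')
```

```text
7.6 [489.33288611 172.37998017 150.7936354 ] [ 1.34228721 -0.27708813 -0.6273642 ]
scene 0.8 [219.2, 173.1, 58.7, 41.9]
top 0.78 [223.5, 206.9, 50.8, 50.8]
```

View pics/t1.png

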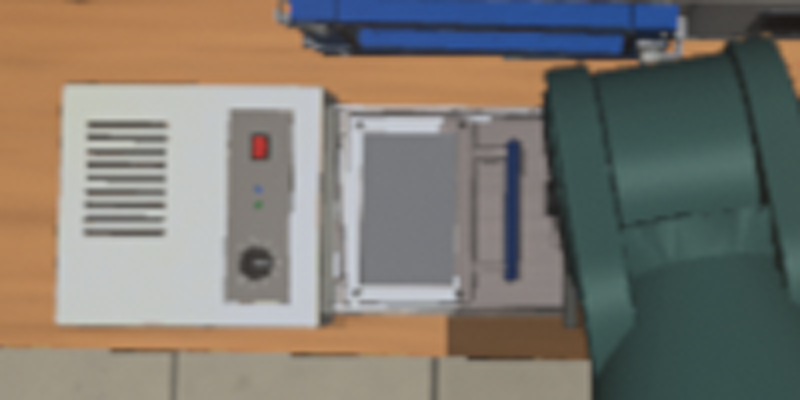

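View pics/s1.png

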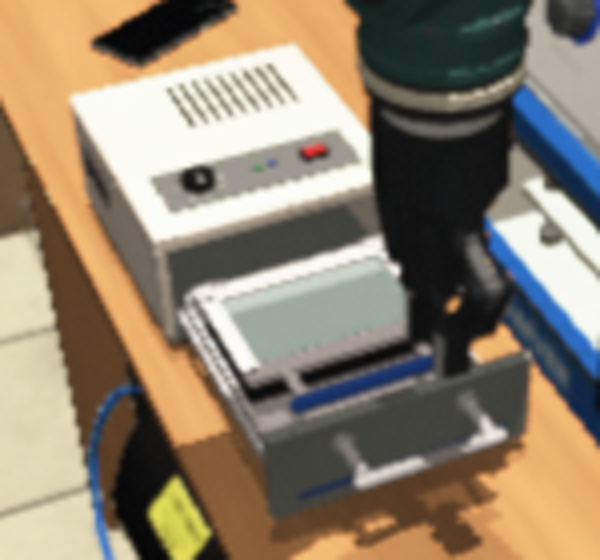

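Run:
```python
from h import *
for c in('scene','top'):
    w=np.load(c+'1.npy').reshape(-1,3); 
    im=None
    b=w[(w[:,0]>460)&(w[:,0]<515)&(w[:,1]>190)&(w[:,1]<420)&(w[:,2]>15)&(w[:,2]<115)]
    # median height by y bins of 4mm
    k=np.floor(b[:,1]/4).astype(int)
    print(c,[(int(i*4+2),round(float(np.median(b[k==i,2]))),int((k==i).sum())) for i in np.unique(k)])
```

```text
scene [(206, 38, 2), (210, 60, 218), (214, 67, 99), (218, 85, 21), (222, 84, 7), (258, 57, 32), (262, 61, 40), (266, 61, 12), (270, 60, 2), (278, 28, 7), (282, 27, 20), (286, 26, 4), (294, 58, 14), (298, 58, 42), (302, 59, 26), (306, 33, 75), (310, 37, 41), (314, 56, 12), (318, 56, 14), (322, 56, 22), (326, 56, 18), (330, 57, 22), (334, 56, 16), (338, 55, 17), (342, 56, 17), (346, 56, 18), (350, 56, 18), (354, 56, 17), (358, 55, 15), (362, 56, 24), (366, 56, 14), (370, 57, 17), (374, 56, 18), (378, 56, 16), (382, 56, 15), (386, 57, 29), (390, 59, 21), (394, 59, 19), (398, 59, 9), (402, 58, 6), (406, 55, 1), (410, 98, 17), (414, 97, 62), (418, 103, 24)]
top [(230, 32, 11), (234, 27, 9), (238, 27, 18), (242, 29, 17), (246, 27, 17), (250, 29, 23), (254, 29, 27), (258, 28, 18), (262, 62, 19), (266, 62, 26), (270, 56, 13), (274, 28, 26), (278, 26, 18), (282, 27, 17), (286, 28, 18), (290, 27, 26), (294, 28, 24), (298, 59, 25), (302, 60, 27), (306, 62, 17), (310, 61, 17), (314, 56, 20), (318, 58, 24), (322, 56, 24), (326, 56, 17), (330, 57, 18), (334, 57, 24), (338, 57, 26), (342, 56, 17), (346, 57, 17), (350, 57, 25), (354, 57, 23), (358, 57, 20), (362, 57, 17), (366, 57, 24), (370, 57, 23), (374, 56, 21), (378, 57, 17), (382, 57, 21), (386, 59, 27), (390, 60, 19), (394, 61, 18), (398, 60, 20), (402, 59, 19), (406, 49, 17), (410, 47, 9), (414, 100, 36), (418, 102, 44)]
```

The drawer is fully out. In the top crop the frame is closed and the blue bar is at crop (512,210), clear of the arm. The scene crop shows the bar running from (290,405) to (430,365). The depth readings put the bar axis at y≈264 and the frame edge at y≈296.

{"op": "servo_tool", "data": {"increments": [{"slide": [0.05,1.5,0],"twist": 0},{"slide": [0.1,4,0],"twist": 0},{"slide": [0.15,6.5,0.5],"twist": 0},{"slide": [0.17,8.3,1.5],"twist": 0},{"slide": [0.17,9.05,3],"twist": 0},{"slide": [0.17,9.05,4.5],"twist": 0},{"slide": [0.17,9.05,5],"twist": 0},{"slide": [0.17,9.05,5],"twist": 0}], "grip": 0.3}}

```text
clock: 8.6
tool_pos: [485.0, 262.9, 98.4]
tcp_rot: [0.021, -3.14, 0.001]
wrist_force: [0.4, 0.2, -0.0]
opening: 0.297
finger_force: 0.0
```

{"op": "servo_tool", "data": {"increments": [{"slide": [-0.1,0,1.2],"twist": 0},{"slide": [-0.1,0,2.7],"twist": 0},{"slide": [-0.1,0,4],"twist": 0},{"slide": [-0.1,0,5],"twist": 0},{"slide": [-0.1,0,5.6],"twist": 0},{"slide": [-0.1,0,5.6],"twist": 0},{"slide": [-0.1,0,5.6],"twist": 0}]}}

```text
clock: 9.3
tool_pos: [486.9, 262.8, 43.6]
tcp_rot: [-0.02, 3.141, 0.0]
wrist_force: [-0.0, 0.7, 0.2]
opening: 0.299
finger_force: 0.0
```

{"op": "servo_tool", "data": {"increments": [{"slide": [0,0,0.2],"twist": 0},{"slide": [0,0,0.2],"twist": 0},{"slide": [0,0,0.2],"twist": 0},{"slide": [0,0,0.2],"twist": 0},{"slide": [0,0,0.2],"twist": 0},{"slide": [0,0,0.2],"twist": 0}], "grip": 0, "force": 40}}

```text
clock: 9.9
tool_pos: [487.3, 265.7, 42.5]
tcp_rot: [-0.023, 3.14, 0.01]
wrist_force: [-3.5, 20.9, 5.5]
opening: 0.119
finger_force: 39.6
```

{"op": "servo_tool", "data": {"increments": [{"slide": [0,0.1,0],"twist": 0},{"slide": [0,0.2,0],"twist": 0},{"slide": [0,0.2,-0.24],"twist": 0},{"slide": [0,0.22,-0.71],"twist": 0},{"slide": [0,0.27,-1.42],"twist": 0},{"slide": [0,0.37,-2.13],"twist": 0},{"slide": [0,0.5,-2.83],"twist": 0},{"slide": [0,0.66,-3.52],"twist": 0},{"slide": [0,0.87,-4.2],"twist": 0},{"slide": [0,1.1,-4.87],"twist": 0},{"slide": [0,1.38,-5.53],"twist": 0},{"slide": [0,1.68,-6.17],"twist": 0},{"slide": [0,1.91,-6.59],"twist": 0},{"slide": [0,2.02,-6.8],"twist": 0},{"slide": [0,2.02,-6.8],"twist": 0},{"slide": [0,2.02,-6.8],"twist": 0}]}}

```text
clock: 11.5
tool_pos: [486.9, 282.4, 109.7]
tcp_rot: [-0.02, 3.14, -0.002]
wrist_force: [5.5, -3.5, -3.2]
opening: 0.121
finger_force: 39.0
```

{"op": "servo_tool", "data": {"increments": [{"slide": [0,-0.08,0],"twist": 0},{"slide": [0,-0.1,0.0],"twist": 0},{"slide": [0,0.02,-0.3],"twist": 0},{"slide": [0,0.22,-0.61],"twist": 0},{"slide": [0,0.63,-1.19],"twist": 0},{"slide": [0,1.06,-1.76],"twist": 0},{"slide": [0,1.52,-2.3],"twist": 0},{"slide": [0,2.01,-2.82],"twist": 0},{"slide": [0,2.53,-3.31],"twist": 0},{"slide": [0,3.07,-3.77],"twist": 0},{"slide": [0,3.64,-4.2],"twist": 0},{"slide": [0,4.22,-4.61],"twist": 0},{"slide": [0,4.63,-4.86],"twist": 0},{"slide": [0,4.83,-4.98],"twist": 0},{"slide": [0,4.83,-4.98],"twist": 0},{"slide": [0,4.83,-4.98],"twist": 0}]}}

```text
clock: 13.1
tool_pos: [486.2, 330.6, 159.2]
tcp_rot: [-0.02, 3.141, -0.003]
wrist_force: [6.0, -3.3, -5.6]
opening: 0.118
finger_force: 39.1
```

Run:
```python
from h import *
s=telemetry.sense(); print(s['clock'],s['tool_pos'],s['wrist_force'])
ims=[]
for c in('scene','top'):
    p,w=cloud(c); np.save(c+'2.npy',w); ims.append(p)
    b=w.reshape(-1,3); box=lambda x0,x1,y0,y1,z0,z1:b[(b[:,0]>x0)&(b[:,0]<x1)&(b[:,1]>y0)&(b[:,1]<y1)&(b[:,2]>z0)&(b[:,2]<z1)]
    print(c,'panel y',np.median(box(410,560,200,222,25,80)[:,1]),'before',end=' ')
    b=np.load(c+'1.npy').reshape(-1,3); print(np.median(box(410,560,200,222,25,80)[:,1]))
    b=w.reshape(-1,3)
    for x in spotter.outline_of(c,'uv_frame')[:1]:
        q=w[x['mask']]; q=q[(q[:,1]>320)&(q[:,1]<405)&(q[:,2]>55)&(q[:,2]<170)]
        A=np.c_[q[:,1],q[:,0],np.ones(len(q))]; k=np.ones(len(q),bool)
        for _ in range(6):
            a=np.linalg.lstsq(np.c_[q[k,2],q[k,0],np.ones(k.sum())],q[k,1],rcond=None)[0]
            r=q[:,1]-np.c_[q[:,2],q[:,0],np.ones(len(q))]@a; k=abs(r)<max(1.5*r[k].std(),2)
        print(c,x['score'],x['box'],len(q),k.sum(),'angle',90+np.degrees(np.arctan(-a[0])) , a, r[k].std())
save(np.hstack([cv2.resize(ims[0][90:230,170:310],(400,400)),cv2.resize(ims[1][170:290,180:300],(400,400))]),'b2')
```

```text
13.1 [486.21951436 330.59237392 159.2383124 ] [ 6.02947067 -3.27903204 -5.57707745]
scene panel y 218.80012745598526 before 211.01361888739507
scene 0.81 [217.2, 149.3, 53.9, 35.8] 710 567 angle 125.56407316451885 [-7.14981673e-01  1.38979470e-02  4.37864778e+02] 0.9866409433212405
top panel y 214.57057229011934 before 221.24384172273514
```

View pics/b2.png

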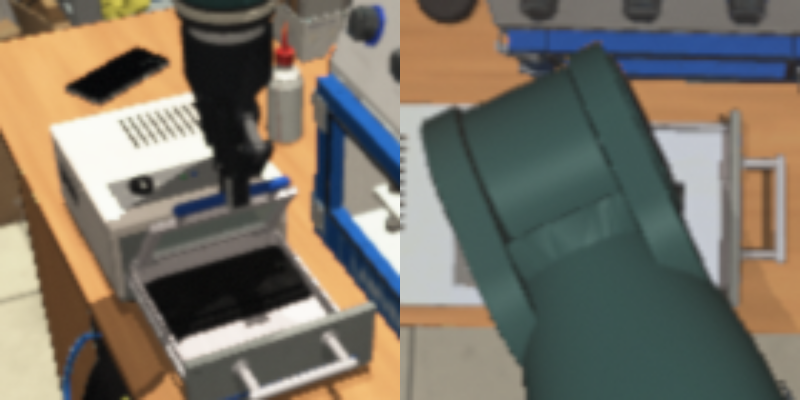

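Run:
```python
from h import *
for c in('scene','top'):
  for n in '12':
    b=np.load(c+n+'.npy').reshape(-1,3); box=lambda x0,x1,y0,y1,z0,z1:b[(b[:,0]>x0)&(b[:,0]<x1)&(b[:,1]>y0)&(b[:,1]<y1)&(b[:,2]>z0)&(b[:,2]<z1)]
    q=box(410,560,195,245,30,80); h=np.histogram(q[:,1],np.arange(195,246,3)); print(c,n,'panel',h[0].tolist())
    q=box(440,530,155,195,55,80); print('  handle y',np.median(q[:,1]) if len(q) else None,len(q))
w=np.load('scene2.npy').reshape(-1,3)
b=w[(w[:,0]>400)&(w[:,0]<560)&(w[:,1]>300)&(w[:,1]<408)&(w[:,2]>58)&(w[:,2]<190)]
for x0 in(400,440,520):
  q=b[(b[:,0]>x0)&(b[:,0]<x0+35)]; k=np.floor(q[:,2]/8).astype(int)
  print(x0,[(int(i*8+4),round(float(np.median(q[k==i,1])),1),int((k==i).sum())) for i in np.unique(k)])
```

```text
scene 1 panel [6, 7, 4, 10, 137, 471, 41, 0, 0, 0, 0, 0, 0, 0, 0, 0]
  handle y 170.3130609185862 163
scene 2 panel [7, 5, 5, 10, 6, 5, 27, 324, 303, 7, 0, 0, 0, 0, 0, 0]
  handle y 177.93880165982364 154
top 1 panel [0, 0, 0, 0, 0, 0, 0, 0, 2, 3, 2, 8, 5, 1, 4, 7]
  handle y None 0
top 2 panel [5, 3, 4, 5, 5, 5, 5, 16, 1, 0, 0, 2, 22, 20, 23, 8]
  handle y 181.15448287747844 91
400 [(60, 400.1, 9), (68, 394.2, 10), (76, 389.5, 10), (84, 383.2, 8), (92, 378.1, 11), (100, 372.6, 7), (108, 367.6, 12), (116, 361.1, 14), (124, 355.7, 7), (132, 349.3, 15), (140, 346.9, 25), (164, 326.0, 3), (172, 324.8, 10)]
440 [(60, 399.5, 11), (68, 395.7, 16), (76, 390.3, 8), (84, 384.5, 13), (92, 379.5, 11), (100, 374.4, 15), (108, 366.7, 10), (116, 361.1, 12), (124, 356.7, 8), (132, 346.9, 13), (140, 347.4, 32), (148, 337.0, 2), (164, 324.1, 22), (172, 325.8, 42)]
520 [(60, 399.6, 11), (68, 396.3, 11), (76, 391.1, 9), (84, 385.2, 12), (92, 379.9, 12), (100, 374.9, 10), (108, 368.4, 11), (116, 362.7, 15), (124, 358.1, 7), (132, 349.4, 15), (140, 347.5, 28), (148, 340.4, 4), (156, 336.8, 1), (164, 324.9, 11), (172, 327.1, 22)]
```

The left half of the picture shows the frame up on the gripper at about (230,200) and the phone still flat on its bed at (235,285). Depth says the drawer crept in by about 8 mm and the frame is near 55°. I'll pull the drawer back to its stop, then raise the frame the rest of the way with a pull outward.

{"op": "servo_tool", "data": {"increments": [{"slide": [0,0,0],"twist": 0},{"slide": [0,-0.05,0],"twist": 0},{"slide": [0,-0.15,0],"twist": 0},{"slide": [0,-0.3,0],"twist": 0},{"slide": [0,-0.45,0],"twist": 0},{"slide": [0,-0.6,0],"twist": 0},{"slide": [0,-0.75,0],"twist": 0},{"slide": [0,-0.87,0],"twist": 0},{"slide": [0,-0.95,0],"twist": 0},{"slide": [0,-1,0],"twist": 0},{"slide": [0,-1,0],"twist": 0}], "force": 70}}

```text
clock: 14.4
tool_pos: [486.3, 321.4, 158.5]
tcp_rot: [0.02, -3.141, 0.0]
wrist_force: [8.8, 5.8, -16.2]
opening: 0.104
finger_force: 68.2
```

{"op": "servo_tool", "data": {"increments": [{"slide": [0,-0.05,-0.05],"twist": 0},{"slide": [0,0.05,-0.15],"twist": 0},{"slide": [0,0.2,-0.27],"twist": 0},{"slide": [0,0.38,-0.4],"twist": 0},{"slide": [0,0.55,-0.52],"twist": 0},{"slide": [0,0.68,-0.62],"twist": 0},{"slide": [0,0.75,-0.68],"twist": 0},{"slide": [0,0.75,-0.68],"twist": 0},{"slide": [0,0.75,-0.68],"twist": 0}]}}

```text
clock: 15.3
tool_pos: [486.1, 329.7, 164.9]
tcp_rot: [0.021, -3.141, -0.002]
wrist_force: [9.6, 10.9, -22.5]
opening: 0.106
finger_force: 68.1
```

```bash
cat > m.py <<'E'
from h import *
s=telemetry.sense(); print(s['clock'],s['tool_pos'],s['wrist_force'])
p,w=cloud('scene'); b=w.reshape(-1,3)
box=lambda x0,x1,y0,y1,z0,z1:b[(b[:,0]>x0)&(b[:,0]<x1)&(b[:,1]>y0)&(b[:,1]<y1)&(b[:,2]>z0)&(b[:,2]<z1)]
q=box(410,560,195,245,30,80); h=np.histogram(q[:,1],np.arange(195,246,3)); i=h[0].argmax(); m=h[1][i]
print('panel y',np.median(q[abs(q[:,1]-m-1.5)<5,1]),'handle',np.median(box(440,530,155,195,55,80)[:,1]))
q=box(400,560,330,405,64,128); k=np.ones(len(q),bool)
for _ in range(8):
    a=np.polyfit(q[k,2],q[k,1]-.0134*q[k,0],1); r=q[:,1]-.0134*q[:,0]-np.polyval(a,q[:,2]); k=abs(r)<max(2*r[k].std(),1.5)
print('angle',np.degrees(np.arctan(-1/a[0])),k.sum(),len(q),r[k].std(),'surface y at z56',np.polyval(a,56)+.0134*486)
q=box(440,535,300,350,158,190); print('bar med',len(q),np.median(q,axis=0),np.percentile(q[:,2],98))
save(cv2.resize(p[90:230,170:310],(560,560)),f"m{int(s['clock']*10)}")
E
python3 m.py
```

```text
15.3 [486.06480793 329.66686513 164.88543323] [  9.56474387  10.86329114 -22.48036834]
panel y 211.2255463415314 handle 169.9192111405365
angle 58.134313791449 414 484 0.7287337975048392 surface y at z56 397.1028696039484
bar med 197 [480.57727934 322.97796297 175.14915849] 189.28027520797679
```

{"op": "servo_tool", "data": {"increments": [{"slide": [0,0.1,-0.08],"twist": 0},{"slide": [0,0.22,-0.16],"twist": 0},{"slide": [0,0.33,-0.24],"twist": 0},{"slide": [0,0.4,-0.27],"twist": 0},{"slide": [0,0.4,-0.27],"twist": 0},{"slide": [0,0.4,-0.27],"twist": 0}]}}

```text
clock: 15.95
tool_pos: [485.9, 333.4, 167.2]
tcp_rot: [0.021, -3.14, -0.001]
wrist_force: [10.7, 9.6, -26.1]
opening: 0.101
finger_force: 68.1
```

```bash
python3 m.py; python3 m.py
```

```text
15.95 [485.94029119 333.41715086 167.21211581] [ 10.70658887   9.59247765 -26.05721157]
panel y 211.12385130663984 handle 170.48683775363588
angle 60.13407618251332 420 511 0.708550394250555 surface y at z56 397.15908705813337
bar med 192 [480.38845728 327.34132716 177.481031  ] 188.43941231558495
16.0 [485.99108106 333.41461953 167.22481919] [ 10.9064397   10.67977382 -26.47131918]
panel y 211.0721265205106 handle 169.94705319473724
angle 59.79858671868708 430 512 0.7267138748565306 surface y at z56 397.41619131354656
bar med 196 [480.46224119 327.24771987 177.30644703] 189.09905738837142
```

{"op": "servo_tool", "data": {"increments": [{"slide": [0,0.05,0],"twist": 0},{"slide": [0,0.1,0],"twist": 0},{"slide": [0,0.1,0],"twist": 0},{"slide": [0,0.1,0],"twist": 0},{"slide": [0,0.1,0],"twist": 0},{"slide": [0,0.1,0],"twist": 0},{"slide": [0,0.1,0],"twist": 0},{"slide": [0,0.1,0],"twist": 0},{"slide": [0,0.1,0],"twist": 0},{"slide": [0,0.1,0],"twist": 0},{"slide": [0,0.1,0],"twist": 0},{"slide": [0,0.1,0],"twist": 0}]}}

```text
clock: 17.25
tool_pos: [486.0, 334.0, 167.5]
tcp_rot: [0.021, -3.141, 0.0]
wrist_force: [9.5, 6.8, -21.7]
opening: 0.105
finger_force: 68.6
```

```bash
python3 m.py; python3 m.py; ls pics
```

```text
17.25 [485.96637886 333.97389937 167.45112587] [  9.48830858   6.83330752 -21.71359782]
panel y 211.1809782654625 handle 170.15541249968186
angle 60.331016367066105 427 515 0.7369895972806719 surface y at z56 397.1301645424468
bar med 192 [480.64851286 328.02796024 177.60222313] 188.99859426935947
17.3 [485.97763537 333.98173928 167.46836143] [  8.57154797   6.87587401 -22.18621678]
panel y 210.9565676078031 handle 170.4291166222916
angle 60.05895715906826 423 518 0.710549799035341 surface y at z56 397.41751301609156
bar med 189 [480.95161913 327.97244662 177.20767263] 188.22011790616986
b2.png
m153.png
m159.png
m160.png
m172.png
m173.png
s1.png
scene0.png
t1.png
top0.png
```

View pics/m173.png

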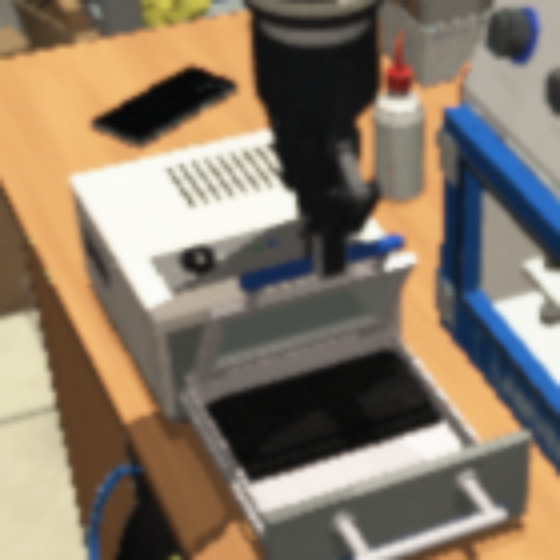

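The picture shows the fingers holding the blue bar at about (325,260), the frame raised, the drawer fully out with its handle at (430,520), and the phone square on its bed at (325,410). The readings are steady at 60°.

```bash
python3 -c "
from h import *
print(workorder.sign_off())"
```

```text
the job is handed in; nothing more can be done
None
```

The job is handed in: the drawer is fully out with the phone on its bed, and the gripper is holding the blue bar with the frame steady at about 60°; the drawer crept in about 8 mm while I was lifting, so I pulled it back out to its stop before finishing.

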